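Release the waiting tea sample through the barrier

ROBOT

A 6-joint arm with a two-finger parallel gripper is mounted at the origin on a cart in front of the work surface, level with it; the furniture and walls round the work are solid. World frame = base frame: x ahead of the robot, y to its left, z up, the work surface at z = 0. Lengths are in m, angles in rad, forces in N, time in s.
With the tool pointing down it reaches from about 0.3 to 0.875 m from the base axis. Payload 6.4 kg.
Tool frame: the origin (TCP) lies at the very end of the fingers, on their centre line; the grasp point (between the pads) lies 19 mm behind it; z points along the fingers, y is the line along which they close (so a half turn about z gives the same grasp; the last joint's range is limited). The gripper opens to 85 mm and grips with 20 to 120 N. Pads are 22 mm wide; open, the fingers measure 114 mm over their backs; the gripper's body (76 mm by 85 mm) begins 54 mm behind the grasp point. The pads swing forward as they close: fully open they stand 13 mm farther back than shut.
Start: joints at [-1.388, 0.181, 1.607, -0, 1.354, -0.206], TCP at [0.218, -0.532, 0.231] pointing down, gripper open.
Joint ranges: [-2.99, 2.99], [-0.89, 2.07], [0.3, 2.58], [-1.14, 4.28], [0, 2.63], [-3.12, 3.12]. Speed limits (rad/s): [2.57, 2.57, 3.01, 3.14, 3.14, 3.14].

INTERFACE

Orientations are given as a unit quaternion [w, x, y, z].
In Python, from bench import * gives the robot as it stands. The module is installed in compiled form; this text tells all that it offers.
- The arm moves only by the tool arm_command, never from a script. Its arguments are lists of equal length, an entry for each row: "dp": the shift along the tool's x, y, z in units of 0.25 m (1.0 is 0.25 m), a list of three; "turn": the turn, a rotation vector about the tool's x, y, z in units of 30 degrees (1.0 is 30 degrees), a list of three; "jaw": the opening, from 0 (shut) to 1 (fully open). A call has 1 to 5 rows; each row is the pose to reach, as a shift and turn from the pose commanded when the call began, along the tool's axes at that moment; what a row does not reach only later rows make up. A row lasts 1/8 s, in which the tool goes at most 62.5 mm and 10.7 degrees, less where a joint would pass 70% of its speed; a pose out of reach is approached as far as the arm can. A call with a number of a shift or a turn outside -1 to 1 is refused whole. A call with a gripper value outside its range is refused whole. The fingers move at their own pace and stop on an object; the grip force is fixed at half the most. Time passes only in rows, so rows that repeat a pose let the fingers close. It gives the time, the measured TCP pose, the force, the opening and the grip force at its end, in the units of the state.
- get_obs(): the state, without advancing time (a new reading comes with each control period).
- camera(name): name is "side" or "top" or "wrist"; returns the picture (480x640x3 uint8, blue, green, red); there is no depth.
- get_calibration(name): a dict with "camera_matrix" (3x3 intrinsics, pixels), "k1" (the pictures are not rectified: a ray, as slopes to the right and down, at radius r is drawn at 1 + k1 r^2 times it, then the intrinsics apply), "R" (3x3) and "t" (3): a world point X has camera coordinates R X + t; the wrist camera has in their place "mount" (4x4, takes a point from camera to tool coordinates, whose origin is the TCP and whose axes are the flange's). Camera axes: x right, y down, z forward; pixel columns grow to the right and rows downward; lengths in m; the calibration is good to about 2 mm. A picture is of the moment at which its call begins: read the wrist's pose just before it. get_calibration takes no time and is no camera call.
- hand_in(): hands the job in; it is judged then, once.
The state is a dict: "time_s": time; "q": joint angles; "dq": joint speeds; "joint_efforts": joint torques, N m; "eef_pos": TCP position; "eef_rot": TCP orientation; "wrist_force": force on the tool from outside, world axes, zero at the start; "torque": the same for the moment, N m; "opening": opening from 0.0 (shut) to 1.0 (fully open); "grasp_force": force on a finger pad.
Only numpy, scipy, OpenCV 4.12 (cv2) and the standard library are available. Lean on these libraries where they do the work, as an engineer would, in place of code of your own. Each camera call takes 0.05 s, during which the arm holds its last target. There are 200 camera calls.

TASK

Push the striped counterweighted barrier arm up past its balance point so that it stays raised by itself, then push the brown tea tin along its lane, under the raised barrier, until it stands home against the end stop. Do it all with light pushes of the fingers: grip nothing, keep the tin standing on the lane, and leave the other things on the table where they are.

Things in the scene. Friction and masses are not known exactly. Their poses are not given: they have to be found in the camera images.
- lane: Sample lane fixed to the table: aluminium plate 320 x 104 mm, 5 mm thick, x = -180 to +140 mm. Origin on the table, on the centre line, under the closed barrier (gate line). +x: the way the tin must travel (away from the robot, give or take the yaw), z up. Two steel rails along x, inner faces 80 mm apart, tops 21 mm above the table
- lane_stop (a point): Foot of the end stop's face, on the plate's centre line at the lane's far end: (125, 0, 5) mm in the lane's frame. The stop is a steel block across the lane, top 35 mm above the table
- lane_fork (a point): Top of the thin grey rest fork on which the closed barrier arm lies: (0, -58, 95) mm in the lane's frame, 10 mm thick. On its far side (lane y below -70 mm) the table under the barrier arm is free for the fingers
- lane_pivot (a point): The barrier's pivot axis, at (0, 115, 105) mm in the lane's frame. The grey pivot post stands right behind it (lane x = 21 to 35 mm, 30 mm wide, top 122 mm)
- boom (a joint): Hinge of the barrier arm, rad, about an axis along the lane's x. 0: closed, level across the lane; grows as the tip goes up; stop at 1.66, just past upright. Balance point about 0.8 (within 0.05): below it the arm falls shut, beyond it it swings up to its stop by itself within 2 s and stays. Lifting it at 250 mm from the pivot takes about 1 N
- boom_tip (a point): Centre of the barrier arm's free end (black rubber cap). The arm is a red and white round bar, 16 mm thick, reaching 325 mm from the pivot along the lane's -y, its axis 105 mm above the table when closed. A dark round counterweight (46 mm) on a 75 mm stalk stands over the pivot when closed and swings down to the +y side
- tin: Brown closed tea tin, loose on the lane plate before the barrier, which blocks it: 62 mm (its own x, across the lane) x 97 mm (its own y, along the lane) x 118 mm tall, 0.18 to 0.35 kg. Origin at the centre of its underside, 5 mm above the table. Home against the end stop its origin is at x = +76 mm in the lane's frame
- near_cup: Bystander: white porcelain cup with handle, 60 mm tall, on the table on the +y side of the lane, before the pivot post
- near_bowl: Bystander: white porcelain bowl, 88 mm wide, 52 mm tall, on the table on the -y side of the lane, beyond the barrier
- loose_lid: Bystander: white porcelain cup lid, 66 mm wide, 31 mm tall
- round_tin: Bystander: round canister, 103 mm wide, 124 mm tall
- timer: Bystander: blue kitchen timer, 76 x 72 x 60 mm
Things that resemble listed ones, but are neither listed nor needed, are in the scene too. What is shaped like the tin but green is not meant.

How it is judged:
By the outcome, as a careful person would: the job done as asked, in the order asked, and still so for the second after the job is handed in, with the robot touching nothing.
It also fails if it takes over 58 s, if anything falls off the work surface, if the arm or the gripper's body presses on something with over 40 N, if the wrist force passes 120 N, or if a joint passes its speed limit or range.

## Working session

There is one attempt and no reset: what is moved stays moved. The work goes in short steps, Python scripts to look and compute and a tool call to move; the robot and the scene stay as the last step left them, time stands still between calls to the robot, and variables do not carry over. Pictures are saved under pics/ and viewed, at most 10 in all, crops included, and the job is handed in when it is done.

Besides the shell and the picture viewer there is one more tool, called after "Request:" by a JSON object that holds its "method" and its "body", one argument or row to a line. arm_command: Moves the arm, as the interface text tells. Its arguments: {"type":"object","properties":{"dp":{"type":"array"},"turn":{"type":"array"},"jaw":{"type":"array"}},"required":["dp","turn","jaw"]}

```bash
mkdir -p pics; python3 - <<'E'
from bench import *
import cv2
for n in("top","side"):
    cv2.imwrite(f"pics/{n}0.png",camera(n)); c=get_calibration(n)
    print(n,c["camera_matrix"],c["k1"],c["R"],c["t"])
o=get_obs();print(o["time_s"],o["eef_pos"],o["eef_rot"],o["opening"],o["wrist_force"]);print(get_calibration("wrist"))
E
```

```text
top [[566.26026073   0.         312.67275063]
 [  0.         566.26026073 244.50167698]
 [  0.           0.           1.        ]] -0.13128230452785253 [[-0.00310934 -0.99986896 -0.01588716]
 [-0.98208995  0.00604624 -0.18831562]
 [ 0.188387    0.01501709 -0.98198005]] [0.01603669 0.55655795 1.58275102]
side [[561.03746812   0.         318.2393005 ]
 [  0.         561.03746812 234.22672222]
 [  0.           0.           1.        ]] -0.09268219777717832 [[-0.93646448 -0.35057332 -0.01151608]
 [-0.11661187  0.34212631 -0.93239008]
 [ 0.33081104 -0.87180728 -0.36127015]] [0.52599505 0.13707755 1.41815323]
0.1 [ 0.21787553 -0.53157994  0.23047501] [-7.95889820e-04  9.81164003e-01  1.93174963e-01 -5.20627354e-06] 0.9948280928497384 [ 1.03232685 -0.59144581  0.39712228]
{'camera_matrix': array([[416.23961099,   0.        , 320.88512892],
       [  0.        , 416.23961099, 236.48943619],
       [  0.        ,   0.        ,   1.        ]]), 'k1': 0.03275315371210715, 'mount': array([[ 2.28286335e-04, -9.50414721e-01, -3.10985218e-01,
         7.93604850e-02],
       [ 9.99999694e-01, -1.56327789e-05,  7.81850309e-04,
         4.71392667e-04],
       [-7.47943607e-04, -3.10985301e-01,  9.50414427e-01,
        -1.43398982e-01],
       [ 0.00000000e+00,  0.00000000e+00,  0.00000000e+00,
         1.00000000e+00]])}
```

View pics/top0.png

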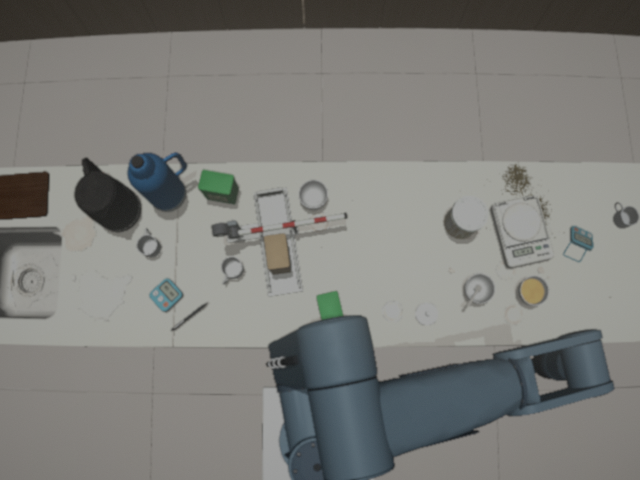

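View pics/side0.png

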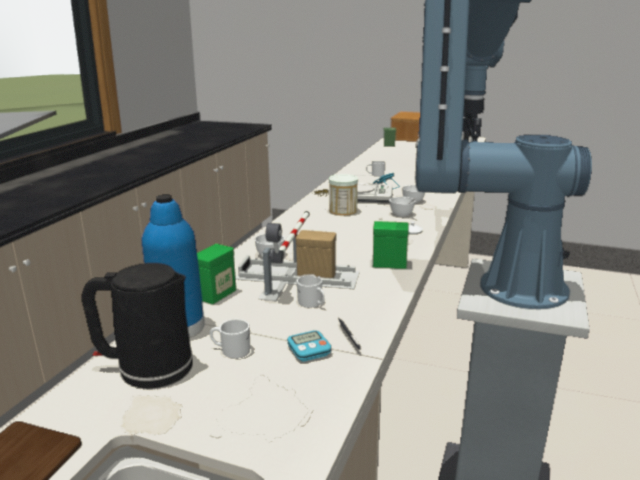

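The top view shows the brown tin at about (277,253), on the lane. The striped arm runs from (235,230) to its tip at (346,216). There are two green look-alikes at (217,185) and (330,305), which don't count because they are green; only the one on the lane is brown. I'll confirm that in an enlarged crop.

```bash
python3 - <<'E'
import cv2
i=cv2.imread("pics/top0.png")[170:310,200:360]
cv2.imwrite("pics/crop0.png",cv2.resize(i,None,fx=4.25,fy=4.25,interpolation=cv2.INTER_CUBIC)[:600])
E
```

```text
(no output)
```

View pics/crop0.png

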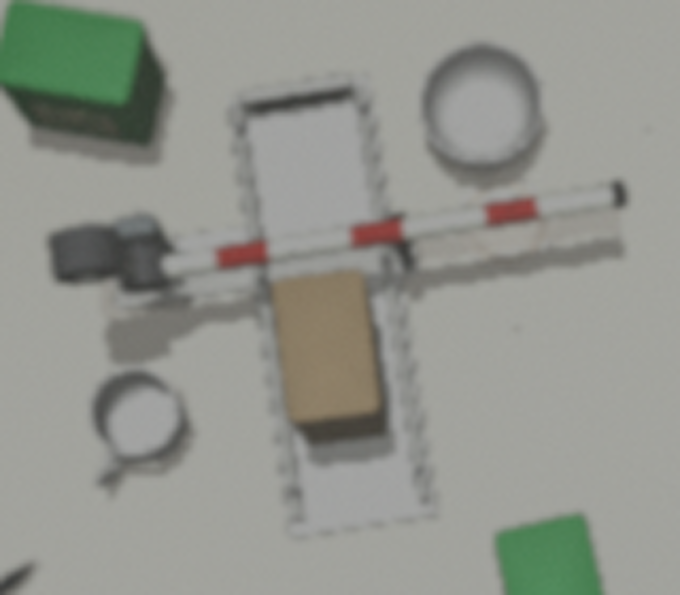

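The crop confirms the brown tin: its top corners are (272,282), (362,270), (380,410) and (294,424). The boom tip is at (621,192) and the lane's near corners are at (291,537) and (436,515).

```bash
cat >h.py <<'E'
import numpy as np,cv2
from bench import *
def ray(n,uv):
    c=get_calibration(n);K=c["camera_matrix"]
    p=cv2.undistortPoints(np.array(uv,float).reshape(-1,1,2),K,np.array([c["k1"],0,0,0.]))[:,0]
    d=np.c_[p,np.ones(len(p))]@c["R"]; return -c["R"].T@c["t"],d
def onz(n,uv,z):
    o,d=ray(n,uv); return o+d*((z-o[2])/d[:,2])[:,None]
def crop(uv): return (np.array(uv,float)+.5)/4.25-.5+[200,170]
# lane pose x,y,yaw ; filled after measuring
E
python3 - <<'E'
from h import *
from scipy.optimize import least_squares
tip=onz("top",crop([[621,192],[165,263]]),.105)
nc=onz("top",crop([[291,537],[436,515]]),.005)
tin=onz("top",crop([[272,282],[362,270],[380,410],[294,424]]),.123)
print(tip,nc,tin,sep="\n")
def T(p,l): c,s=np.cos(p[2]),np.sin(p[2]); return p[:2]+np.array(l)@np.array([[c,s],[-s,c]])
def f(p):
    r=[T(p,[0,-.325])-tip[0,:2],T(p,[-.18,.052])-nc[0,:2],T(p,[-.18,-.052])-nc[1,:2]]
    c,s=np.cos(p[2]),np.sin(p[2]); d=tip[1,:2]-p[:2]
    return np.r_[np.ravel(r),c*d[0]+s*d[1]]
s=least_squares(f,[.6,.1,0]);p=s.x;print(p,s.fun*1e3)
c,sn=np.cos(p[2]),np.sin(p[2]);R=np.array([[c,-sn],[sn,c]])
print("tin lane",(tin[:,:2]-p[:2])@R, ((tin[:,:2].mean(0)-p[:2])@R))
e=[tin[1]-tin[0],tin[2]-tin[3],tin[1]-tin[2],tin[0]-tin[3]];print([np.hypot(*v[:2]) for v in e],[np.arctan2(v[1],v[0]) for v in e])
for l in([0,-.26],[0,-.2],[-.13,0],[-.2,0],[.076,0],[0,.115]):print(l,T(p,l))
E
```

```text
[[ 0.63147652 -0.08094882  0.105     ]
 [ 0.58527623  0.22192539  0.105     ]]
[[0.41292045 0.14546969 0.005     ]
 [0.42779241 0.04532877 0.005     ]]
[[0.5681652  0.14858992 0.123     ]
 [0.57577883 0.08971625 0.123     ]
 [0.48324697 0.07750938 0.123     ]
 [0.47437349 0.13311612 0.123     ]]
[0.57800325 0.17868205 0.3126619 ] [ 46.49431442 -49.61254122 -22.18528022  27.32463907  -5.06761847
  28.50767278  20.22171168]
tin lane [[-0.0186172  -0.02560709]
 [-0.02948179 -0.08396836]
 [-0.12128228 -0.06712131]
 [-0.11262134 -0.01148106]] [-0.07050065 -0.04704445]
[np.float64(0.059363936212946555), np.float64(0.05631029148911524), np.float64(0.0933335618799296), np.float64(0.09505957649394751)] [np.float64(-1.4421885123698372), np.float64(-1.4125548820790959), np.float64(0.13116338450250337), np.float64(0.16350762311420602)]
[0, -0.26] [ 0.65797732 -0.06871268]
[0, -0.2] [ 0.63952176 -0.01162159]
[-0.13, 0] [0.45430589 0.13869501]
[-0.2, 0] [0.38769962 0.11716353]
[0.076, 0] [0.65031863 0.20205908]
[0, 0.115] [0.5426301  0.28810663]
```

```bash
cat >>h.py <<'E'
from scipy.optimize import least_squares
def T(p,l): c,s=np.cos(p[2]),np.sin(p[2]); return p[:2]+np.array(l)@np.array([[c,s],[-s,c]])
E
python3 - <<'E'
from h import *
tip=onz("top",crop([[621,192],[165,263]]),.105)
nc=onz("top",crop([[291,537],[436,515]]),.005)
tin=onz("top",crop([[272,282],[362,270],[380,410],[294,424]]),.123)
def f(p):
    r=[T(p,[0,-.21])-tip[0,:2],T(p,[-.18,.052])-nc[0,:2],T(p,[-.18,-.052])-nc[1,:2]]
    c,s=np.cos(p[2]),np.sin(p[2]); d=tip[1,:2]-p[:2]
    return np.r_[np.ravel(r),c*d[0]+s*d[1]]
s=least_squares(f,[.6,.1,0]);p=s.x;print(p,(s.fun*1e3).round(1))
c,sn=np.cos(p[2]),np.sin(p[2]);R=np.array([[c,-sn],[sn,c]])
print("tin lane",(tin[:,:2]-p[:2])@R, ((tin[:,:2].mean(0)-p[:2])@R))
L=[[0,-.14],[0,-.17],[-.12,-.14],[-.15,-.005],[-.2,0],[-.02,0],[.076,0],[0,.115]]
for l in L:print(l,T(p,l).round(4))
# green near box and bowl
print(onz("top",[[313,195]],.05),onz("top",[[330,300]],.118))
o=get_obs()
from scipy.spatial.transform import Rotation as Ro
w,x,y,z=o["eef_rot"];print(Ro.from_quat([x,y,z,w]).as_matrix().round(4))
E
```

```text
[0.59881702 0.1247931  0.15859187] [ 0.5 -1.6 -0.1  2.2  1.5 -0.3  2. ]
tin lane [[-0.02650898  0.02833897]
 [-0.02828869 -0.03099828]
 [-0.12158714 -0.0284386 ]
 [-0.12156741  0.02787169]] [-0.07448806 -0.00080656]
[0, -0.14] [ 0.6209 -0.0134]
[0, -0.17] [ 0.6257 -0.0431]
[-0.12, -0.14] [ 0.5024 -0.0324]
[-0.15, -0.005] [0.4515 0.0962]
[-0.2, 0] [0.4013 0.0932]
[-0.02, 0] [0.5791 0.1216]
[0.076, 0] [0.6739 0.1368]
[0, 0.115] [0.5807 0.2383]
[[0.70570871 0.0120854  0.05      ]] [[ 0.38998804 -0.03423857  0.118     ]]
[[ 9.254e-01  3.791e-01 -3.000e-04]
 [ 3.791e-01 -9.254e-01  1.600e-03]
 [ 3.000e-04 -1.600e-03 -1.000e+00]]
```

```bash
cat >>h.py <<'E'
from scipy.spatial.transform import Rotation as Ro
P=np.array([.5988,.1248,.1586])
def plan(l,z,tilt=45,dyaw=0):
    """lane xy, z, tilt deg -> dp, turn units from the present pose; also residual pose in lane frame"""
    o=get_obs();q=o["eef_rot"];R0=Ro.from_quat([*q[1:],q[0]]);t=np.r_[T(P,l),z]
    R1=Ro.from_euler("z",P[2]+np.radians(dyaw))*Ro.from_euler("x",np.pi)*Ro.from_euler("y",np.radians(tilt))
    print("dp",(R0.inv().apply(t-o["eef_pos"])/.25).round(3),"turn",(np.degrees((R0.inv()*R1).as_rotvec())/30).round(3))
def st():
    o=get_obs();c,s=np.cos(P[2]),np.sin(P[2]);d=o["eef_pos"][:2]-P[:2]
    print("t",round(o["time_s"],2),"lane",[round(float(v),4) for v in(c*d[0]+s*d[1],-s*d[0]+c*d[1],o["eef_pos"][2])],"F",o["wrist_force"].round(1),"q",o["q"].round(2),"op",round(o["opening"],2))
E
python3 - <<'E'
from h import *
st();plan([-.08,-.165],.26)
E
```

```text
t 0.1 lane [-0.4798, -0.588, 0.2305] F [ 1.  -0.6  0.4] q [-1.39  0.18  1.61 -0.    1.35 -0.21] op 0.99
dp [ 1.943 -1.283 -0.116] turn [-0.176  1.493  0.416]
```

Request:
{"method": "arm_command", "body": {
  "dp": [
    [0.2, -0.13, -0.06],
    [0.4, -0.26, -0.12],
    [0.6, -0.39, -0.12],
    [0.8, -0.52, -0.12],
    [1.0, -0.65, -0.12]
  ],
  "turn": [
    [0, 0, 0.1],
    [0, 0.1, 0.2],
    [0, 0.3, 0.3],
    [0, 0.5, 0.4],
    [-0.1, 0.7, 0.42]
  ],
  "jaw": [0, 0, 0, 0, 0]
}}

```text
time_s: 0.72
eef_pos: [0.3887, -0.2859, 0.2613]
eef_rot: [-0.01, 0.979, 0.081, 0.185]
wrist_force: [0.7, -0.7, 0.8]
opening: -0.0
grasp_force: 0.0
```

```bash
python3 - <<'E'
from h import *
st();plan([-.08,-.165],.26)
E
```

```text
t 0.72 lane [-0.2723, -0.3724, 0.2613] F [ 0.7 -0.7  0.8] q [-1.13 -0.23  1.99  0.37  1.28  0.19] op -0.0
dp [ 0.721 -0.826  0.278] turn [0.014 0.788 0.018]
```

Request:
{"method": "arm_command", "body": {
  "dp": [
    [0.15, -0.17, 0.06],
    [0.3, -0.34, 0.12],
    [0.45, -0.5, 0.17],
    [0.6, -0.67, 0.23],
    [0.72, -0.83, 0.28]
  ],
  "turn": [
    [0, 0.16, 0],
    [0, 0.32, 0],
    [0.01, 0.48, 0.01],
    [0.01, 0.64, 0.02],
    [0.01, 0.79, 0.02]
  ],
  "jaw": [0, 0, 0, 0, 0]
}}

```text
time_s: 1.35
eef_pos: [0.5448, -0.049, 0.2588]
eef_rot: [-0.03, 0.921, 0.073, 0.382]
wrist_force: [0.6, 0.1, -0.1]
opening: 0.0
grasp_force: 0.0
```

```bash
python3 - <<'E'
from h import *
st();plan([-.06,-.165],.12);plan([-.06,-.165],.06);plan([.005,-.165],.06)
cv2.imwrite("pics/w1.png",camera("wrist"))
E
```

```text
t 1.35 lane [-0.0807, -0.1631, 0.2588] F [ 0.6  0.1 -0.1] q [-0.62 -0.35  2.24  0.76  0.8   0.37] op 0.0
dp [-0.334  0.007  0.451] turn [ 0.002 -0.001  0.001]
dp [-0.504  0.007  0.621] turn [ 0.002 -0.001  0.001]
dp [-0.32   0.007  0.805] turn [ 0.002 -0.001  0.001]
```

View pics/w1.png

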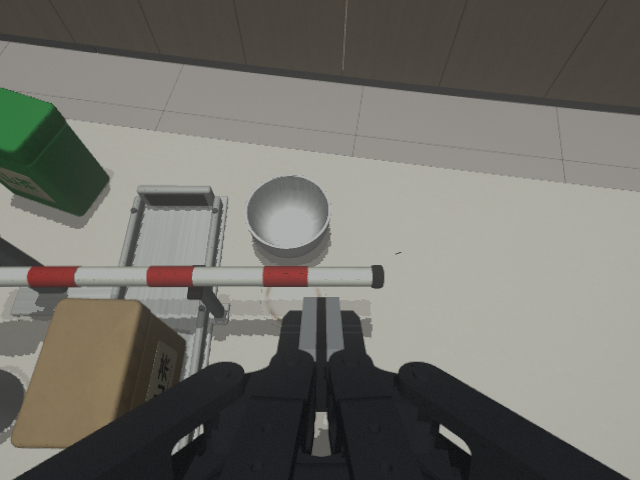

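The wrist view shows the shut fingers at (320,310), in front of the bar's outer part. The bar's cap is at (377,276) and the bowl at (288,215) is farther on, so the way down is free.

Request:
{"method": "arm_command", "body": {
  "dp": [
    [-0.15, 0, 0.22],
    [-0.33, 0, 0.45],
    [-0.5, 0, 0.62],
    [-0.46, 0, 0.66],
    [-0.41, 0, 0.71]
  ],
  "turn": [
    [0, 0, 0],
    [0, 0, 0],
    [0, 0, 0],
    [0, 0, 0],
    [0, 0, 0]
  ],
  "jaw": [0, 0, 0, 0, 0]
}}

```text
time_s: 2.02
eef_pos: [0.5942, -0.0416, 0.0566]
eef_rot: [-0.031, 0.923, 0.072, 0.378]
wrist_force: [-0.6, -0.5, 0.2]
opening: -0.001
grasp_force: 0.0
```

```bash
python3 - <<'E'
from h import *
st();plan([.005,-.165],.06);plan([.005,-.165],.074)
cv2.imwrite("pics/w2.png",camera("wrist"))
E
```

```text
t 2.02 lane [-0.0308, -0.1636, 0.0566] F [-0.6 -0.5  0.2] q [-0.52  0.25  2.22  1.52  0.46 -0.46] op -0.0
dp [0.112 0.005 0.091] turn [-0.003  0.016 -0.006]
dp [0.151 0.005 0.051] turn [-0.003  0.016 -0.006]
```

View pics/w2.png

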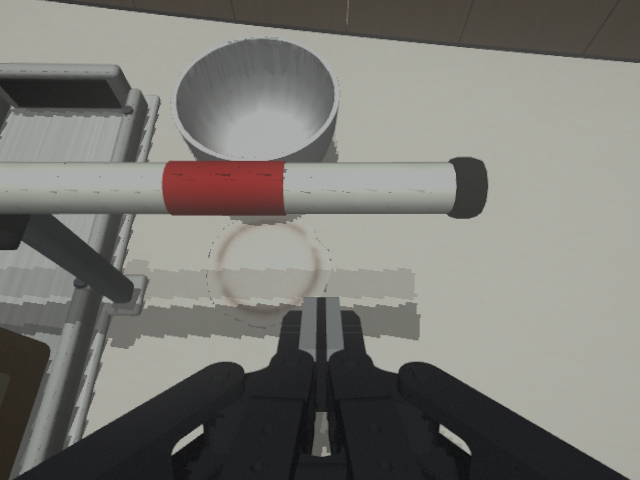

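The tip of the shut fingers is at (320,300), still short of the bar at row 187 and below it. Nothing is touching. Next I slide forward under the bar and start lifting.

Request:
{"method": "arm_command", "body": {
  "dp": [
    [0.06, 0, 0.05],
    [0.12, 0, 0.1],
    [0.15, 0, 0.07],
    [0.18, 0, 0.04],
    [0.22, 0, 0.0]
  ],
  "turn": [
    [0, 0, 0],
    [0, 0, 0],
    [0, 0, 0],
    [0, 0, 0],
    [0, 0, 0]
  ],
  "jaw": [0, 0, 0, 0, 0]
}}

```text
time_s: 2.7
eef_pos: [0.6336, -0.036, 0.0989]
eef_rot: [-0.03, 0.922, 0.074, 0.38]
wrist_force: [-1.5, -0.2, -0.6]
opening: 0.001
grasp_force: 0.0
```

```bash
python3 - <<'E'
from h import *
st()
for dy,dz in((.005,.0536),(.0213,.105),(.047,.152),(.082,.194),(.113,.22),(.136,.234)):plan([.004,-.165+dy],.074+dz)
E
```

```text
t 2.7 lane [0.009, -0.1643, 0.0989] F [-1.5 -0.2 -0.6] q [-0.46  0.2   2.13  1.29  0.44 -0.16] op 0.0
dp [ 0.067 -0.017 -0.096] turn [-0.     0.008  0.001]
dp [ 0.212 -0.082 -0.242] turn [-0.     0.008  0.001]
dp [ 0.344 -0.185 -0.375] turn [-0.     0.008  0.001]
dp [ 0.462 -0.325 -0.494] turn [-0.     0.008  0.001]
dp [ 0.536 -0.449 -0.568] turn [-0.     0.008  0.001]
dp [ 0.575 -0.541 -0.608] turn [-0.     0.008  0.001]
```

Request:
{"method": "arm_command", "body": {
  "dp": [
    [0.035, -0.01, -0.05],
    [0.07, -0.02, -0.1],
    [0.12, -0.04, -0.15],
    [0.165, -0.06, -0.195],
    [0.21, -0.08, -0.24]
  ],
  "turn": [
    [0, 0, 0],
    [0, 0, 0],
    [0, 0, 0],
    [0, 0, 0],
    [0, 0, 0]
  ],
  "jaw": [0, 0, 0, 0, 0]
}}

```text
time_s: 3.32
eef_pos: [0.6257, -0.0172, 0.179]
eef_rot: [-0.03, 0.922, 0.073, 0.38]
wrist_force: [-0.9, -0.1, -1.5]
opening: -0.002
grasp_force: 0.4
```

```bash
python3 - <<'E'
from h import *
st()
cv2.imwrite("pics/w3.png",camera("wrist"))
for dy,dz in((.047,.152),(.082,.194),(.113,.22),(.136,.234),(.16,.245)):plan([.004,-.165+dy],.074+dz)
E
```

```text
t 3.33 lane [0.0041, -0.1445, 0.179] F [-0.9 -0.1 -1.5] q [-0.42 -0.    2.13  0.93  0.5   0.27] op -0.0
dp [ 0.123 -0.106 -0.129] turn [0.003 0.001 0.004]
dp [ 0.242 -0.245 -0.248] turn [0.003 0.001 0.004]
dp [ 0.315 -0.369 -0.322] turn [0.003 0.001 0.004]
dp [ 0.355 -0.461 -0.362] turn [0.003 0.001 0.004]
dp [ 0.386 -0.557 -0.393] turn [0.003 0.001 0.004]
```

View pics/w3.png

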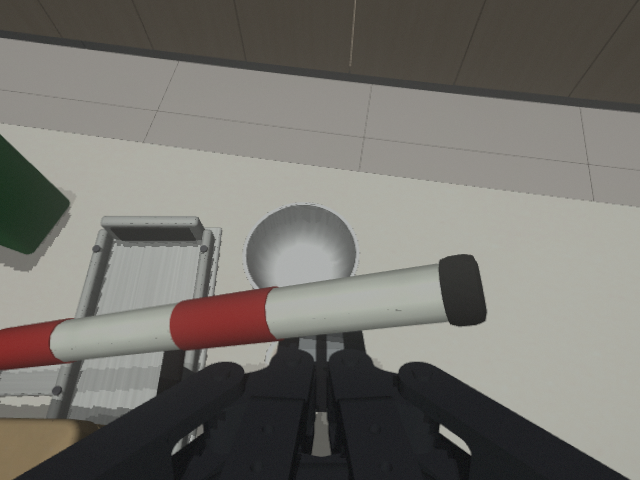

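The bar rests on the fingers at about (320,310) and is tilted up, with the cap at (462,290). I continue along the arc.

Request:
{"method": "arm_command", "body": {
  "dp": [
    [0.045, -0.035, -0.045],
    [0.085, -0.07, -0.09],
    [0.125, -0.106, -0.13],
    [0.165, -0.15, -0.17],
    [0.205, -0.2, -0.21]
  ],
  "turn": [
    [0, 0, 0],
    [0, 0, 0],
    [0, 0, 0],
    [0, 0, 0],
    [0, 0, 0]
  ],
  "jaw": [0, 0, 0, 0, 0]
}}

```text
time_s: 4.0
eef_pos: [0.6175, 0.0319, 0.2523]
eef_rot: [-0.03, 0.921, 0.073, 0.38]
wrist_force: [0.6, -0.5, 0.1]
opening: -0.004
grasp_force: 0.2
```

Request:
{"method": "arm_command", "body": {
  "dp": [
    [0.035, -0.045, -0.035],
    [0.07, -0.1, -0.07],
    [0.1, -0.155, -0.1],
    [0.13, -0.21, -0.13],
    [0.15, -0.26, -0.15]
  ],
  "turn": [
    [0, 0, 0],
    [0, 0, 0],
    [0, 0, 0],
    [0, 0, 0],
    [0, 0, 0]
  ],
  "jaw": [0, 0, 0, 0, 0]
}}

```text
time_s: 4.62
eef_pos: [0.6075, 0.0965, 0.3054]
eef_rot: [-0.03, 0.921, 0.074, 0.38]
wrist_force: [0.6, 0.4, 0.9]
opening: -0.001
grasp_force: 0.0
```

```bash
python3 - <<'E'
from h import *
st()
cv2.imwrite("pics/w4.png",np.hstack([cv2.resize(camera("wrist"),(400,300)),cv2.resize(camera("side")[180:330,200:400],(400,300))]))
E
```

```text
t 4.62 lane [0.0041, -0.0293, 0.3054] F [0.6 0.4 0.9] q [-0.15 -0.25  2.06  0.38  0.6   1.03] op -0.0
```

View pics/w4.png

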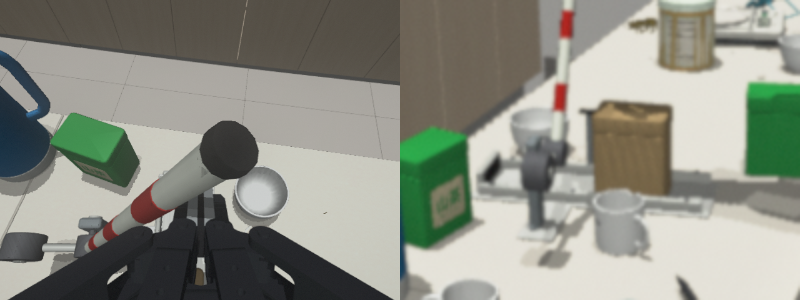

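The boom stands far up on the left, with its cap at (230,150) in the wrist half, and it no longer touches the fingers. In the side half it is near vertical and the tin is still in its place. I retreat to behind the tin.

```bash
python3 - <<'E'
from h import *
plan([-.175,0],.28,50);plan([-.175,0],.2,50);plan([-.175,0],.045,50)
print(onz("top",[[233,268]],.06))
E
```

```text
dp [-0.581 -0.116 -0.433] turn [-0.     0.169  0.004]
dp [-0.807 -0.117 -0.207] turn [-0.     0.169  0.004]
dp [-1.245 -0.118  0.232] turn [-0.     0.169  0.004]
[[0.48807125 0.24209817 0.06      ]]
```

Request:
{"method": "arm_command", "body": {
  "dp": [
    [-0.1, 0, -0.1],
    [-0.24, -0.04, -0.22],
    [-0.4, -0.08, -0.34],
    [-0.58, -0.12, -0.43],
    [-0.75, -0.12, -0.26]
  ],
  "turn": [
    [0, 0, 0],
    [0, 0, 0],
    [0, 0.08, 0],
    [0, 0.17, 0],
    [0, 0.17, 0]
  ],
  "jaw": [0, 0, 0, 0, 0]
}}

```text
time_s: 5.35
eef_pos: [0.4361, 0.1006, 0.2246]
eef_rot: [-0.032, 0.905, 0.073, 0.417]
wrist_force: [-78.9, 7.9, -86.1]
opening: -0.0
grasp_force: 0.0
```

```bash
python3 - <<'E'
from h import *
st();plan([-.175,0],.045,50)
cv2.imwrite("pics/w5.png",np.hstack([cv2.resize(camera("wrist"),(400,300)),cv2.resize(camera("side")[150:330,180:420],(400,300))]))
E
```

```text
t 5.35 lane [-0.1645, 0.0018, 0.2246] F [-78.9   7.9 -86.1] q [-0.3  -0.82  2.58  0.58  0.65  0.78] op -0.0
dp [-0.573  0.005  0.435] turn [0.003 0.018 0.005]
```

View pics/w5.png

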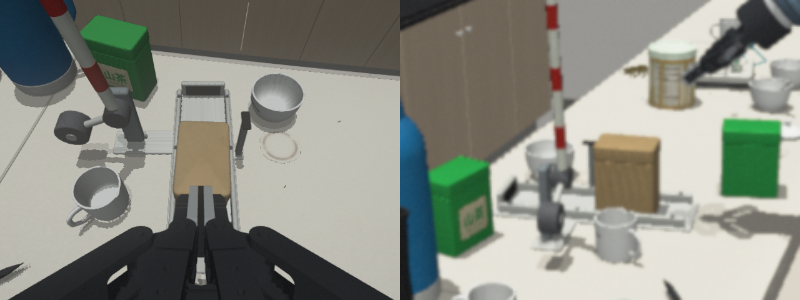

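The boom stands raised by itself and the tin is untouched. The force reading is high and joint 3 is at its limit, so I check that next.

```bash
python3 - <<'E'
from h import *
st();plan([-.13,0],.26,45);plan([-.145,0],.15,25);print(get_obs()["dq"],get_obs()["joint_efforts"])
E
```

```text
t 5.45 lane [-0.1637, 0.0009, 0.2246] F [-0.1  0.1 -1.6] q [-0.3  -0.81  2.58  0.58  0.65  0.78] op -0.0
dp [0.195 0.004 0.01 ] turn [ 0.007 -0.148  0.   ]
dp [-0.178  0.003  0.251] turn [ 0.007 -0.815 -0.001]
[ 0.00967507 -0.03144366  0.01441556 -0.05784572  0.08134307  0.09740837] [ -0.06286602  -0.55313442 -38.52233648   1.98006593  -3.16097304
  -0.87502711]
```

That was a transient jolt from joint 3 reaching its limit; contact is now zero. With a smaller tilt the arm can work this close in.

```bash
python3 - <<'E'
from h import *
plan([-.15,0],.24,27);plan([-.16,0],.19,27);plan([-.16,0],.05,27)
E
```

```text
dp [0.082 0.004 0.002] turn [ 0.007 -0.748 -0.001]
dp [-0.096  0.003  0.101] turn [ 0.007 -0.748 -0.001]
dp [-0.521  0.002  0.465] turn [ 0.007 -0.748 -0.001]
```

Request:
{"method": "arm_command", "body": {
  "dp": [
    [0.03, 0, 0],
    [0.08, 0, 0],
    [0.08, 0, 0],
    [0.03, 0, 0.03],
    [-0.04, 0, 0.07]
  ],
  "turn": [
    [0, -0.1, 0],
    [0, -0.3, 0],
    [0, -0.5, 0],
    [0, -0.75, 0],
    [0, -0.75, 0]
  ],
  "jaw": [0, 0, 0, 0, 0]
}}

```text
time_s: 6.08
eef_pos: [0.4444, 0.1015, 0.2068]
eef_rot: [-0.017, 0.97, 0.077, 0.232]
wrist_force: [-0.0, 0.7, 0.1]
opening: -0.002
grasp_force: 0.0
```

```bash
python3 - <<'E'
from h import *
st()
for z in(.15,.1,.05):plan([-.16,0],z,27)
E
```

```text
t 6.08 lane [-0.1561, 0.0014, 0.2068] F [-0.   0.7  0.1] q [-0.13 -0.43  2.27  0.17  0.85  1.2 ] op -0.0
dp [-0.117  0.005  0.196] turn [0.005 0.004 0.   ]
dp [-0.207  0.004  0.374] turn [0.005 0.004 0.   ]
dp [-0.297  0.004  0.552] turn [0.005 0.004 0.   ]
```

Request:
{"method": "arm_command", "body": {
  "dp": [
    [-0.06, 0, 0.1],
    [-0.12, 0, 0.2],
    [-0.165, 0, 0.29],
    [-0.21, 0, 0.37]
  ],
  "turn": [
    [0, 0, 0],
    [0, 0, 0],
    [0, 0, 0],
    [0, 0, 0]
  ],
  "jaw": [0, 0, 0, 0]
}}

```text
time_s: 6.58
eef_pos: [0.4372, 0.1006, 0.0984]
eef_rot: [-0.018, 0.97, 0.076, 0.231]
wrist_force: [-0.8, 0.6, 0.2]
opening: 0.001
grasp_force: 0.0
```

```bash
python3 - <<'E'
from h import *
st();plan([-.16,0],.05,27)
E
```

```text
t 6.58 lane [-0.1634, 0.0016, 0.0984] F [-0.8  0.6  0.2] q [-0.14 -0.23  2.39  0.25  0.54  1.09] op 0.0
dp [-0.075  0.006  0.179] turn [ 0.004  0.006 -0.002]
```

Request:
{"method": "arm_command", "body": {
  "dp": [
    [-0.04, 0, 0.09],
    [-0.075, 0.005, 0.18],
    [-0.075, 0.005, 0.18]
  ],
  "turn": [
    [0, 0, 0],
    [0, 0, 0],
    [0, 0, 0]
  ],
  "jaw": [0, 0, 0]
}}

```text
time_s: 6.95
eef_pos: [0.4398, 0.1001, 0.0489]
eef_rot: [-0.018, 0.97, 0.076, 0.229]
wrist_force: [0.2, -0.5, -0.0]
opening: 0.002
grasp_force: 0.0
```

```bash
python3 - <<'E'
from h import *
st()
for x in(-.14,-.12,-.08,-.04,.0,.017):plan([x,0],.048,27)
E
```

```text
t 6.95 lane [-0.1609, 0.0007, 0.0489] F [ 0.2 -0.5 -0. ] q [-0.14 -0.06  2.4   0.35  0.38  0.98] op 0.0
dp [0.073 0.003 0.041] turn [ 0.001  0.014 -0.004]
dp [0.145 0.003 0.076] turn [ 0.001  0.014 -0.004]
dp [0.288 0.002 0.148] turn [ 0.001  0.014 -0.004]
dp [0.431 0.002 0.22 ] turn [ 0.001  0.014 -0.004]
dp [0.574 0.002 0.291] turn [ 0.001  0.014 -0.004]
dp [0.635 0.002 0.322] turn [ 0.001  0.014 -0.004]
```

Request:
{"method": "arm_command", "body": {
  "dp": [
    [0.036, 0, 0.02],
    [0.072, 0, 0.038],
    [0.108, 0, 0.056],
    [0.136, 0, 0.07],
    [0.165, 0, 0.085]
  ],
  "turn": [
    [0, 0, 0],
    [0, 0, 0],
    [0, 0, 0],
    [0, 0, 0],
    [0, 0, 0]
  ],
  "jaw": [0, 0, 0, 0, 0]
}}

```text
time_s: 7.58
eef_pos: [0.4883, 0.1075, 0.0507]
eef_rot: [-0.017, 0.97, 0.077, 0.232]
wrist_force: [-2.1, -0.5, 1.0]
opening: 0.001
grasp_force: 1.1
```

```bash
python3 - <<'E'
from h import *
st()
for x in(-.06,.0,.017):plan([x,0],.048,27)
cv2.imwrite("pics/w6.png",np.hstack([cv2.resize(camera("wrist"),(400,300)),cv2.resize(camera("side")[150:330,180:420],(400,300))]))
E
```

```text
t 7.58 lane [-0.1119, 0.0003, 0.0507] F [-2.1 -0.5  1. ] q [-0.1   0.05  2.28  0.31  0.37  1.05] op 0.0
dp [0.18  0.001 0.104] turn [0.004 0.003 0.   ]
dp [0.394 0.001 0.212] turn [0.004 0.003 0.   ]
dp [0.455 0.001 0.243] turn [0.004 0.003 0.   ]
```

View pics/w6.png

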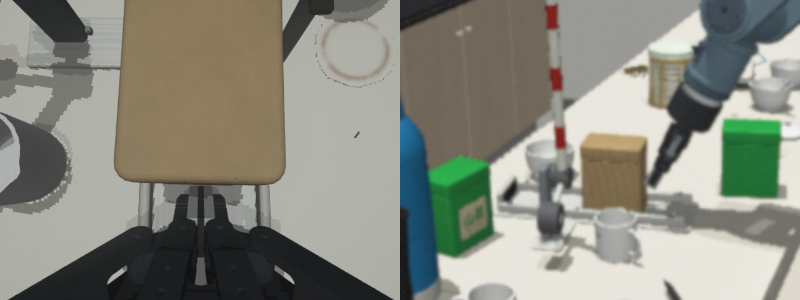

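The tin stands straight between the rails in front of the fingers, its rear edge at (200,183) in the wrist half. It slides with a push of about 2 N and the boom stays up.

Request:
{"method": "arm_command", "body": {
  "dp": [
    [0.036, 0, 0.02],
    [0.072, 0, 0.04],
    [0.108, 0, 0.06],
    [0.144, 0, 0.08],
    [0.18, 0, 0.1]
  ],
  "turn": [
    [0, 0, 0],
    [0, 0, 0],
    [0, 0, 0],
    [0, 0, 0],
    [0, 0, 0]
  ],
  "jaw": [0, 0, 0, 0, 0]
}}

```text
time_s: 8.3
eef_pos: [0.5395, 0.1155, 0.0488]
eef_rot: [-0.017, 0.969, 0.077, 0.232]
wrist_force: [-3.1, -0.8, 2.5]
opening: -0.002
grasp_force: 1.1
```

Request:
{"method": "arm_command", "body": {
  "dp": [
    [0.036, 0, 0.018],
    [0.072, 0, 0.036],
    [0.108, 0, 0.055],
    [0.144, 0, 0.073],
    [0.18, 0, 0.09]
  ],
  "turn": [
    [0, 0, 0],
    [0, 0, 0],
    [0, 0, 0],
    [0, 0, 0],
    [0, 0, 0]
  ],
  "jaw": [0, 0, 0, 0, 0]
}}

```text
time_s: 8.93
eef_pos: [0.589, 0.1233, 0.049]
eef_rot: [-0.017, 0.97, 0.077, 0.232]
wrist_force: [-1.0, -0.4, -0.5]
opening: -0.001
grasp_force: 0.5
```

```bash
python3 - <<'E'
from h import *
st()
for x in(.01,.017,.022):plan([x,0],.048,27)
E
```

```text
t 8.93 lane [-0.0099, 0.0001, 0.049] F [-1.  -0.4 -0.5] q [-0.04  0.26  2.03  0.22  0.4   1.19] op -0.0
dp [0.069 0.    0.04 ] turn [ 0.004  0.003 -0.   ]
dp [0.094 0.    0.052] turn [ 0.004  0.003 -0.   ]
dp [0.112 0.    0.061] turn [ 0.004  0.003 -0.   ]
```

Now the last stretch, slower, at 4 to 5 mm per row, watching the force.

Request:
{"method": "arm_command", "body": {
  "dp": [
    [0.018, 0, 0.01],
    [0.036, 0, 0.02],
    [0.054, 0, 0.03],
    [0.068, 0, 0.037],
    [0.08, 0, 0.044]
  ],
  "turn": [
    [0, 0, 0],
    [0, 0, 0],
    [0, 0, 0],
    [0, 0, 0],
    [0, 0, 0]
  ],
  "jaw": [0, 0, 0, 0, 0]
}}

```text
time_s: 9.55
eef_pos: [0.6111, 0.1268, 0.0484]
eef_rot: [-0.017, 0.969, 0.077, 0.232]
wrist_force: [-2.5, 0.0, 1.1]
opening: -0.003
grasp_force: 1.1
```

Request:
{"method": "arm_command", "body": {
  "dp": [
    [0.008, 0, 0.004],
    [0.015, 0, 0.008]
  ],
  "turn": [
    [0, 0, 0],
    [0, 0, 0]
  ],
  "jaw": [0, 0]
}}

```text
time_s: 9.8
eef_pos: [0.6152, 0.1275, 0.0483]
eef_rot: [-0.017, 0.969, 0.077, 0.232]
wrist_force: [-3.1, -0.1, 1.7]
opening: 0.007
grasp_force: 1.2
```

Request:
{"method": "arm_command", "body": {
  "dp": [
    [0.008, 0, 0.004],
    [0.015, 0, 0.008]
  ],
  "turn": [
    [0, 0, 0],
    [0, 0, 0]
  ],
  "jaw": [0, 0]
}}

```text
time_s: 10.05
eef_pos: [0.6161, 0.1283, 0.0464]
eef_rot: [-0.018, 0.97, 0.077, 0.229]
wrist_force: [-21.4, -5.5, 13.3]
opening: 0.001
grasp_force: 11.1
```

The force rise at lane x ≈ +17 mm is what the end stop should give. I back off along the lane.

Request:
{"method": "arm_command", "body": {
  "dp": [
    [-0.03, 0, -0.015],
    [-0.08, 0, -0.04],
    [-0.18, 0, -0.09],
    [-0.3, 0, -0.15],
    [-0.42, 0, -0.21]
  ],
  "turn": [
    [0, 0, 0],
    [0, 0, 0],
    [0, 0, 0],
    [0, 0, 0],
    [0, 0, 0]
  ],
  "jaw": [0, 0, 0, 0, 0]
}}

```text
time_s: 10.68
eef_pos: [0.5021, 0.1096, 0.0475]
eef_rot: [-0.017, 0.969, 0.077, 0.232]
wrist_force: [0.7, 0.3, -0.2]
opening: -0.0
grasp_force: 0.0
```

Request:
{"method": "arm_command", "body": {
  "dp": [
    [0.06, 0, -0.12],
    [0.12, 0, -0.24],
    [0.2, 0, -0.4],
    [0.25, 0, -0.5],
    [0.25, 0, -0.5]
  ],
  "turn": [
    [0, 0, 0],
    [0, 0, 0],
    [0, 0, 0],
    [0, 0, 0],
    [0, 0, 0]
  ],
  "jaw": [0, 0, 0, 0, 0]
}}

```text
time_s: 11.3
eef_pos: [0.504, 0.1098, 0.1903]
eef_rot: [-0.017, 0.969, 0.077, 0.235]
wrist_force: [0.1, -0.1, -0.2]
opening: -0.003
grasp_force: 0.0
```

```bash
python3 - <<'E'
from h import *
st()
cv2.imwrite("pics/w7.png",np.hstack([cv2.resize(camera("wrist"),(400,300)),cv2.resize(camera("side")[150:330,180:420],(400,300),interpolation=cv2.INTER_CUBIC)]))
cv2.imwrite("pics/t7.png",camera("top"))
E
```

```text
t 11.3 lane [-0.096, 0.0001, 0.1903] F [ 0.1 -0.1 -0.2] q [-0.08 -0.22  2.17  0.16  0.74  1.24] op -0.0
```

View pics/w7.png

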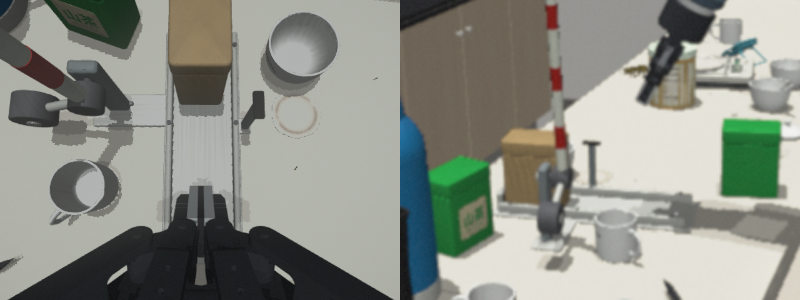

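The tin stands upright and straight at the far end of the lane. The fingertip stopped at x ≈ 27 mm, where the home tin's rear face should be (27.5 mm). The boom is up, the cup, bowl and green tins look unmoved, and the robot touches nothing.

```bash
python3 -c "
from bench import *
print(hand_in())"
```

```text
the job is handed in; nothing more can be done
None
```

The job is handed in: the barrier stays raised by itself and the brown tin stands upright, home against the end stop. The robot is clear of everything and took 11.3 s. The one close call was a brief 117 N wrist force reading (limit 120 N) when joint 3 hit the end of its range; the hand-in gave no verdict.

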